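Sort the bench: bottles to the paint tray, screw caddies to the drill tray

ROBOT

A 6-joint arm with a two-finger parallel gripper is mounted at the origin on the work surface. World frame = base frame: x ahead of the robot, y to its left, z up, the work surface at z = 0. Lengths are in m, angles in rad, forces in N, time in s.
With the tool pointing down it reaches from about 0.275 to 0.825 m from the base axis. Payload 4.9 kg.
Tool frame: the origin (TCP) lies on the mounting face of the last link; the fingertips stand 173 mm ahead of it and the grasp point (between the pads) lies 155 mm ahead of it (bot.tcp_to_grasp is the distance from the TCP to the grasp point, in m); z points along the fingers, y is the line along which they close (so a half turn about z gives the same grasp; the last joint's range is limited). The gripper opens to 85 mm and grips with 20 to 120 N. Pads are 22 mm wide; open, the fingers measure 114 mm over their backs; the gripper's body (76 mm by 85 mm) begins 54 mm behind the grasp point. The pads swing forward as they close: fully open they stand 13 mm farther back than shut.
Start: joints at [0.99, 0.326, -0.193, 1.052, 0, 1.437], TCP at [0.238, 0.496, 0.405] pointing down, gripper open.
Joint ranges: [-2.65, 2.65], [-0.97, 1.79], [-1.3, 1.35], [-1.93, 2.1], [-1.47, 1.37], [-3.14, 3.14]. Speed limits (rad/s): [2.57, 2.57, 3.14, 3.14, 3.14, 3.14].

INTERFACE

Orientations are given as a unit quaternion [x, y, z, w].
In Python, from rig import bot gives the robot as it stands.
- The arm moves only by the tool servo_tool, never from a script. Its argument "moves" is a list of rows, each a list of 7 numbers: the opening, from -1 (shut) to 1 (fully open), then the shift along the tool's x, y, z in mm, then the turn, a rotation vector about the tool's x, y, z in rad. In form: [[claw, tx, ty, tz, ax, ay, az], ...]. A call has 1 to 20 rows; each row shifts and turns the commanded pose from where the row before left it, along the tool's axes as they then stand; what a row does not reach is not made up. A row lasts 1/8 s, in which the tool goes at most 62.5 mm and 10.7 degrees, less where a joint would pass 70% of its speed; a pose out of reach is approached as far as the arm can. A call is refused whole if a number of a shift passes 62.5 or a number of a turn 0.188, either way. A call with a gripper value outside its range is refused whole. The fingers move at their own pace and stop on an object; the grip force is fixed at half the most. Time passes only in rows, so rows that do not move let the fingers close. It gives the time, the measured TCP pose, the force, the opening and the grip force at its end, in the units of the state.
- bot.get_state(): the state, without advancing time (a new reading comes with each control period).
- bot.snapshot(name): name is "scene" or "top" or "wrist"; returns a dict with "pixels" (400x640x3 uint8, red, green, blue), "intrinsics" (3x3 intrinsics, pixels), "k1" (the pictures are not rectified: a ray, as slopes to the right and down, at radius r is drawn at 1 + k1 r^2 times it, then the intrinsics apply), "rvec" (rotation vector, rad) and "tvec" (3), from world to camera coordinates, as OpenCV has them. Camera axes: x right, y down, z forward; pixel columns grow to the right and rows downward; lengths in m; the calibration is good to about 2 mm. A picture is of the moment at which its call begins. There is no depth.
- bot.finish_job(): hands the job in; it is judged then, once.
Trained networks look in a picture, given as the dict that the camera call returned (one of the last four; its "shot" number tells which), for a name from the list of things; names that differ only in an ending like _2 or _b are one class to them, and where a whole thing is asked for, a point or a joint stands for the part that bears it (a point fixed in the world has none). Each returns a list of dicts, best first, with "p" (0 to 1); they miss things now and then, are a little off and sometimes report something else, mostly with a low value. They report only what shows in the picture. A call takes as long as a camera call. They do not tell look-alikes from the thing itself.
- bot.boxes_of(label, picture): "bbox" ([left, top, width, height] in pixels, round what is visible of it).
- bot.regions_of(label, picture): "region" (400x640 bool, what is visible of it) and "bbox" ([left, top, width, height] in pixels, round what is visible of it).
- bot.landmark_of(label, picture): "point" ([column, row] in pixels: a listed point, or the origin of a listed thing).
The state is a dict: "time": time; "qpos": joint angles; "joint_vel": joint speeds; "joint_torque": joint torques, N m; "tcp_pos": TCP position; "orientation": TCP orientation; "wrist_force": force on the tool from outside, world axes, zero at the start; "torque": the same for the moment, N m; "finger_gap": finger opening in m; "grasp_force": force on a finger pad.
Only numpy, scipy, OpenCV 4.12 (cv2) and the standard library are available. Lean on these libraries where they do the work, as an engineer would, in place of code of your own. Each camera call takes 0.05 s, during which the arm holds its last target. There are 200 camera calls.

TASK

Sort the bench into its two trays. Stand every toppled bottle upright in the tray that holds the paint tin, and lift every screw caddy off its hook and stand it in the tray that holds the drill-bit block, never tipping a caddy over. The tin and the block stay upright in their trays, and the other things on the bench are left where they are.

Things in the scene. Friction and masses are not known exactly. Their poses are not given: they have to be found in the camera images.
- rack: Fixed green hook rack, base 120 x 410 x 12, end posts 205 high, rail at x = 32. Origin on the bench; y along the rail, x away from the robot. Hooks (8 thick) at y = -150, -50, 50, 150 run to -x at axis height 190 as far as x = -37, then turn up to a tip at x = -43 (top at 208). A hung caddy (centre near x = -12) must rise over 14, then go 45 or more to -x to come free.
- caddy0: Sheet-steel hanging caddy (may be absent), 160 g: open box 52 (x) x 40 (y) x 50 high; stirrup handle: two legs 12 (x) x 6 (y), flush with the y sides, up to a crossbar, underside at 95, top at 101. Handle 40 wide along y. Origin: centre of underside, z up. Hangs by the crossbar on a rack hook, y along the rack; grasp the legs from above, closing along y, 78 above the origin.
- caddy1: Sheet-steel hanging caddy (may be absent), 160 g: open box 52 (x) x 40 (y) x 50 high; stirrup handle: two legs 12 (x) x 6 (y), flush with the y sides, up to a crossbar, underside at 95, top at 101. Handle 40 wide along y. Origin: centre of underside, z up. Hangs by the crossbar on a rack hook, y along the rack; grasp the legs from above, closing along y, 78 above the origin.
- caddy2: Sheet-steel hanging caddy (may be absent), 160 g: open box 52 (x) x 40 (y) x 50 high; stirrup handle: two legs 12 (x) x 6 (y), flush with the y sides, up to a crossbar, underside at 95, top at 101. Handle 40 wide along y. Origin: centre of underside, z up. Hangs by the crossbar on a rack hook, y along the rack; grasp the legs from above, closing along y, 78 above the origin.
- caddy3: Sheet-steel hanging caddy (may be absent), 160 g: open box 52 (x) x 40 (y) x 50 high; stirrup handle: two legs 12 (x) x 6 (y), flush with the y sides, up to a crossbar, underside at 95, top at 101. Handle 40 wide along y. Origin: centre of underside, z up. Hangs by the crossbar on a rack hook, y along the rack; grasp the legs from above, closing along y, 78 above the origin.
- bottle0: Squat square plastic bottle, bottom-heavy, white with a black round cap (may be absent), 300 g. Body 54 x 54 x 64 high, cap 26 diameter up to 94. Origin: centre of its base; z runs from base to cap. At the start it lies toppled on a flat side on the bench between the trays, roughly along y, cap to the left or to the right.
- bottle1: Squat square plastic bottle, bottom-heavy, white with a black round cap (may be absent), 300 g. Body 54 x 54 x 64 high, cap 26 diameter up to 94. Origin: centre of its base; z runs from base to cap. At the start it lies toppled on a flat side on the bench between the trays, roughly along y, cap to the left or to the right.
- tray_left: One of two equal fixed steel trays, 200 (x) x 210 (y) x 28 high outside, walls 4, floor 5 thick, open on top. Origin: centre of the underside; its x points away from the robot. Stands on the robot's left (+y).
- tray_right: One of two equal fixed steel trays, 200 (x) x 210 (y) x 28 high outside, walls 4, floor 5 thick, open on top. Origin: centre of the underside; its x points away from the robot. Stands on the robot's right (-y).
- tin: Closed round paint tin, 68 diameter, 78 high, 0.7 kg, standing in the far half (+x) of one of the trays. Origin: centre of its underside. The tray it stands in is the bottles' tray.
- bit_block: Wooden block 50 x 70 x 32 with upright steel drill bits, up to 75 high in all, 0.5 kg, standing in the far half (+x) of the other tray. Origin: centre of its underside. The tray it stands in is the caddies' tray.
- tape_measure: Grey tape measure 62 x 58 x 36 high, far left, beside the rack. Origin: centre of underside. Leave alone.
- tape_roll: Roll of tape lying flat, 100 diameter, 25 high, far left. Origin: centre of underside. Leave alone.
- screw_jar: Glass jar with steel cap, 64 diameter, 85 high, far right. Origin: centre of underside. Leave alone.
- screwdriver: Screwdriver lying to the right of the right tray. Leave alone.
- hammer: Hammer lying to the left of the left tray. Leave alone.
Mind the look-alikes: they are no part of the job. What is shaped like the bit_block but turquoise is not meant.

How it is judged:
By the outcome, as a careful person would: the job done as asked, in the order asked, and still so for the second after the job is handed in, with the robot touching nothing.
Of caddy0, caddy1, caddy2, caddy3 only 3 to 4 are there at a start; the rules pass over those that are not, and their reading is None.
Of bottle0, bottle1 only 1 to 2 are there at a start; the rules pass over those that are not, and their reading is None.
At some moment in a run one of bottle0, bottle1 may be knocked a few centimetres aside while the robot is not near it.
It also fails if it takes over 210 s, if anything falls off the work surface, if the arm or the gripper's body presses on something with over 40 N, if the wrist force passes 120 N, or if a joint passes its speed limit or range.

## Working session

There is one attempt and no reset: what is moved stays moved. The work goes in short steps, Python scripts to look and compute and a tool call to move; the robot and the scene stay as the last step left them, time stands still between calls to the robot, and variables do not carry over. Pictures are saved under pics/ and viewed, at most 14 in all, crops included, and the job is handed in when it is done.

Besides the shell and the picture viewer there is one more tool, called after ">>>" as a command line: name --pt "numbers of a row" for each row, then --argument value for the rest. servo_tool: Moves the arm, as the interface text tells. Its arguments: {"type":"object","properties":{"moves":{"type":"array","items":{"type":"array","items":{"type":"number"}}}},"required":["moves"]}

```bash
ls; mkdir -p pics; cat > h.py <<'E'
import numpy as np, cv2
from rig import bot
from scipy.spatial.transform import Rotation as R
def ray(s,uv):
    K=np.array(s['intrinsics']);d=np.array([s['k1'],0,0,0,0.])
    # k1 acts on slopes radius as opencv
    n=cv2.undistortPoints(np.array([[uv]],float),K,d)[0,0]
    Rm=cv2.Rodrigues(np.array(s['rvec'],float))[0]
    return -Rm.T@np.array(s['tvec'],float),Rm.T@np.array([n[0],n[1],1])
def at(s,uv,z):
    o,d=ray(s,uv);return o+d*(z-o[2])/d[2]
def px(s,P):
    return cv2.projectPoints(np.array(P,float).reshape(-1,3),np.array(s['rvec'],float),np.array(s['tvec'],float),np.array(s['intrinsics']),np.array([s['k1'],0,0,0,0.]))[0][:,0]
def save(s,n,crop=None,f=1):
    im=np.array(s['pixels'])[:,:,::-1]
    if crop: l,t,w,h=crop; im=im[t:t+h,l:l+w]
    cv2.imwrite('pics/'+n,cv2.resize(im,None,fx=f,fy=f,interpolation=2))
def st():
    s=bot.get_state();print('t',round(s['time'],2),'tcp',np.round(s['tcp_pos'],4),'q',np.round(s['orientation'],3),'gap',round(s['finger_gap'],4),'F',np.round(s['wrist_force'],1),'g',s['grasp_force'])
    print('qpos',np.round(s['qpos'],3));print(np.round(R.from_quat(s['orientation']).as_matrix(),3))
E
python3 - <<'E'
from h import *
st()
print(bot.tcp_to_grasp)
for n in('top','scene'):
    s=bot.snapshot(n);save(s,n+'0.png',f=1.25)
    print(n,s['k1'],ray(s,(320,200)))
    for l in ('rack','caddy0','bottle0','tray_left','tray_right','tin','bit_block'):
        for f in bot.landmark_of(l,s)[:6]: print(l,np.round(f['point']),round(f['p'],2),np.round(at(s,f['point'],0),3))
E
```

```text
pics
t 0.0 tcp [0.2375 0.4958 0.4039] q [ 0.222  0.975 -0.001 -0.   ] gap 0.0856 F [-0.2 -0.4  0.8] g 0.0
qpos [ 0.99   0.327 -0.194  1.052  0.     1.437]
[[-0.902  0.432 -0.001]
 [ 0.432  0.902 -0.001]
 [ 0.    -0.002 -1.   ]]
0.1547
top -0.0016808291066503617 (array([0.22391725, 0.00292558, 1.64120946]), array([ 0.1863871 , -0.01021604, -0.98245607]))
rack [311. 160.] 0.95 [0.685 0.014 0.   ]
caddy0 [296. 158.] 0.77 [0.696 0.071 0.   ]
caddy0 [358. 158.] 0.74 [ 0.687 -0.157  0.   ]
caddy0 [325. 160.] 0.69 [ 0.685 -0.036  0.   ]
caddy0 [269. 161.] 0.58 [0.685 0.17  0.   ]
bottle0 [294. 198.] 0.77 [0.544 0.08  0.   ]
bottle0 [257. 213.] 0.32 [0.494 0.213 0.   ]
tray_right [394. 218.] 0.61 [ 0.464 -0.277  0.   ]
tray_right [267. 163.] 0.57 [0.679 0.178 0.   ]
tin [381. 206.] 0.95 [ 0.509 -0.233  0.   ]
tin [268. 161.] 0.63 [0.686 0.173 0.   ]
tin [355. 156.] 0.44 [ 0.696 -0.148 -0.   ]
tin [296. 157.] 0.2 [0.699 0.07  0.   ]
bit_block [237. 274.] 0.86 [0.276 0.285 0.   ]
bit_block [334. 248.] 0.84 [ 0.362 -0.061  0.   ]
bit_block [258. 210.] 0.81 [0.505 0.21  0.   ]
bit_block [296. 244.] 0.78 [0.378 0.076 0.   ]
bit_block [212. 142.] 0.71 [0.762 0.38  0.   ]
scene -0.08971383578172527 (array([1.06324606, 0.35453754, 0.92771083]), array([-0.51996133, -0.30826625, -0.79664004]))
rack [285. 257.] 0.7 [0.674 0.014 0.   ]
caddy0 [302. 244.] 0.93 [0.616 0.031 0.   ]
caddy0 [336. 259.] 0.91 [0.607 0.136 0.   ]
caddy0 [239. 212.] 0.74 [ 0.619 -0.189  0.   ]
bottle0 [333. 226.] 0.93 [0.519 0.075 0.   ]
tray_left [393. 237.] 0.91 [0.465 0.242 0.   ]
tray_right [246. 171.] 0.96 [ 0.478 -0.271  0.   ]
bit_block [375. 246.] 0.86 [0.518 0.211 0.   ]
bit_block [324. 176.] 0.83 [ 0.369 -0.042  0.   ]
bit_block [399. 355.] 0.72 [0.756 0.389 0.   ]
bit_block [430. 195.] 0.63 [0.268 0.278 0.   ]
bit_block [352. 194.] 0.6 [0.387 0.069 0.   ]
```

View pics/top0.png

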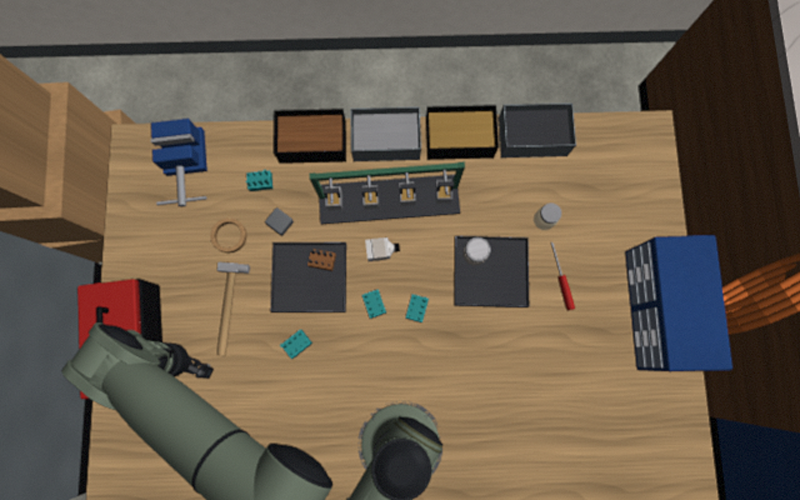

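View pics/scene0.png

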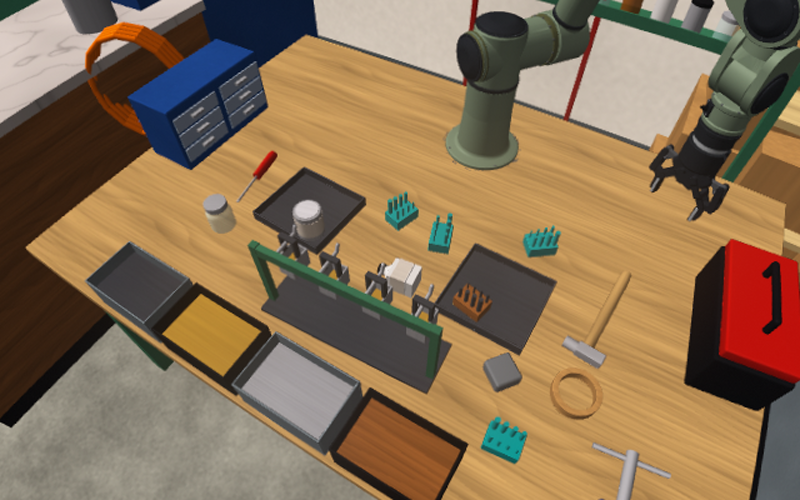

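Top picture: the brown block at (320,259)/1.25 sits in the left tray, so that one is for caddies. The tin at (478,248)/1.25 sits in the right tray, so that one is for bottles. There is one white bottle at (380,248)/1.25 with its cap to the right, and four caddies hang on the rack. Look-alikes for the block are turquoise, at (260,180), (373,303), (417,307) and (297,343).

I'll move the arm to a viewing pose first.

>>> servo_tool --pt "1 -29 -35.5 -10 0 0 0" --pt "1 -29 -35.5 -10 0 0 0" --pt "1 -29 -35.5 -10 0 0 0" --pt "1 -29 -35.5 -10 0 0 0" --pt "1 -29 -35.5 -10 0 0 0" --pt "1 -29 -35.5 -10 0 0 0" --pt "1 -29 -35.5 -10 0 0 0" --pt "1 -29 -35.5 -10 0 0 0" --pt "1 -29 -35.5 -10 0 0 0" --pt "1 -29 -35.5 -10 0 0 0" --pt "1 0 0 0 0 0 -0.112" --pt "1 0 0 0 0 0 -0.112" --pt "1 0 0 0 0 0 -0.112" --pt "1 0 0 0 0 0 -0.112" --pt "1 0 0 0 0 0 0" --pt "1 0 0 0 0 0 0"

```text
time: 2.8
tcp_pos: [0.3457, 0.0506, 0.5047]
orientation: [0.0, 1.0, -0.0, 0.0]
wrist_force: [-0.2, 0.6, -0.4]
finger_gap: 0.0854
grasp_force: 0.0
```

```bash
python3 - <<'E'
from h import *
st()
s=bot.snapshot('wrist');save(s,'w1.png',f=1.25)
print(ray(s,(320,200)),np.array(s['intrinsics'])[0,0],s['k1'])
for l in ('rack','caddy0','bottle0','tray_left','tray_right','tin','bit_block'):
    for f in bot.landmark_of(l,s)[:5]: print(l,np.round(f['point']),round(f['p'],2),np.round(at(s,f['point'],0),3))
E
```

```text
t 2.8 tcp [0.3457 0.0506 0.5047] q [ 0.  1. -0.  0.] gap 0.0854 F [-0.2  0.6 -0.4] g 0.0
qpos [-0.067 -0.113 -0.437  1.247 -0.    -0.067]
[[-1.  0.  0.]
 [ 0.  1. -0.]
 [-0. -0. -1.]]
(array([0.26892424, 0.05094958, 0.47354878]), array([ 0.30349935,  0.00696504, -0.9528268 ])) 295.71739775377694 0.014409120635866543
rack [299. 328.] 0.93 [0.682 0.014 0.   ]
caddy0 [551. 289.] 0.7 [0.592 0.48  0.   ]
caddy0 [476. 308.] 0.66 [0.633 0.35  0.   ]
caddy0 [264. 365.] 0.61 [ 0.771 -0.059  0.   ]
caddy0 [389. 364.] 0.55 [0.77  0.195 0.   ]
caddy0 [434. 226.] 0.42 [0.467 0.251 0.   ]
bottle0 [338. 270.] 0.94 [0.553 0.086 0.   ]
tray_left [429. 228.] 0.95 [0.47  0.243 0.   ]
tray_right [132. 229.] 0.6 [ 0.473 -0.269  0.   ]
tin [162. 254.] 0.75 [ 0.521 -0.226 -0.   ]
bit_block [326. 176.] 0.94 [0.379 0.064 0.   ]
bit_block [408. 250.] 0.87 [0.514 0.212 0.   ]
bit_block [251. 174.] 0.62 [ 0.375 -0.059  0.   ]
```

View pics/w1.png

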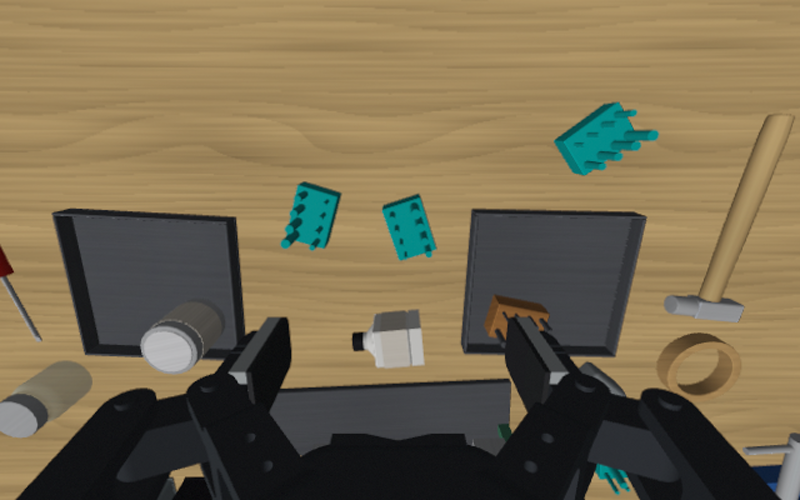

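The wrist view shows the bottle at (398,338)/1.25 with its cap toward -y, the tin at (175,348)/1.25 in the right tray, the brown block at (515,318)/1.25 in the left tray, and turquoise decoys at (313,215), (410,227) and (605,138). What could be taken for the bottle: only the tin (white, in the tray) and the jar at (45,400). I choose the white square body with the black cap, and check it in a close crop.

```bash
python3 - <<'E'
from h import *
s=bot.snapshot('wrist');save(s,'w2.png',(270,235,90,70),8)
for f in bot.regions_of('bottle0',s)[:1]:
    m=f['region'];print(f['bbox'],m.sum())
for n,cs in {'L':[(473,210),(644,214),(616,355),(463,353)],'R':[(54,211),(236,218),(244,355),(86,355)]}.items():
    P=np.array([at(s,(a/1.25,b/1.25),.028)for a,b in cs]);print(n,np.round(P,3).tolist(),P.mean(0))
E
```

```text
[279.8, 249.0, 59.2, 44.0] 1965
L [[0.359, 0.143, 0.028], [0.364, 0.352, 0.028], [0.563, 0.353, 0.028], [0.56, 0.142, 0.028]] [0.46174355 0.24758501 0.028     ]
R [[0.362, -0.364, 0.028], [0.37, -0.147, 0.028], [0.563, -0.161, 0.028], [0.562, -0.376, 0.028]] [ 0.46431339 -0.26210062  0.028     ]
```

View pics/w2.png

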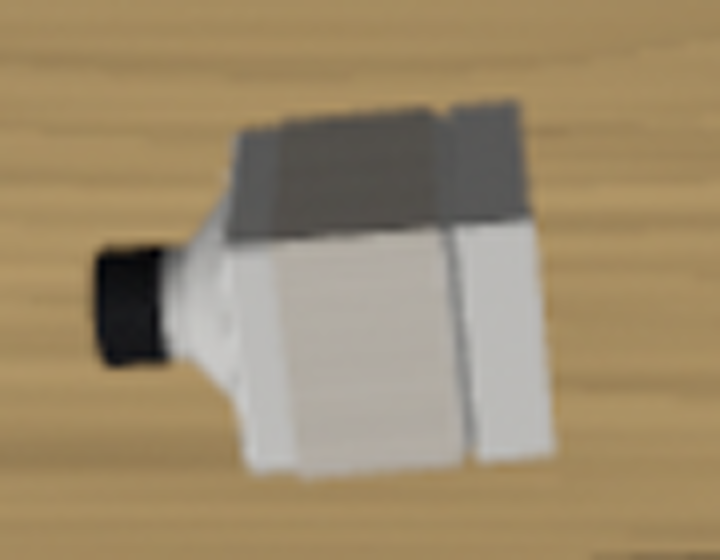

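The crop confirms the bottle: black cap at left (130,305), top face corners at (226,242), (537,220), (555,455) and (247,472).

```bash
cat >> h.py <<'E'
def plan(target,Rt):
    """tool-axis shift (mm, in present tool axes) to put TCP at target, rotvec to Rt in tool axes"""
    s=bot.get_state();Rc=R.from_quat(s['orientation'])
    print('shift',np.round(Rc.inv().apply(np.array(target)-s['tcp_pos'])*1000,1),'turn',np.round((Rc.inv()*Rt).as_rotvec(),4))
E
python3 - <<'E'
from h import *
s=bot.snapshot('wrist')
P=np.array([at(s,(270+a/8,235+b/8),.054) for a,b in [(226,242),(537,220),(555,455),(247,472)]])
print(np.round(P,4),P.mean(0))
ax=((P[0]+P[3])-(P[1]+P[2]));yaw=np.arctan2(ax[1],ax[0]);print('axis yaw',np.degrees(yaw),np.linalg.norm(ax)/2)
c=P.mean(0);u=np.array([np.cos(yaw),np.sin(yaw),0]);base=c-u*.032
# tilted grasp: tool z = (-u - zhat)/sqrt2
g=base+u*.040;g[2]=.028
zt=(-u-np.array([0,0,1]))/2**.5
yt=np.cross(zt,u);yt/=np.linalg.norm(yt)
yt=np.array([-u[1],u[0],0])
for sg in(1,-1):
    y=sg*yt;x=np.cross(y,zt);Rt=R.from_matrix(np.array([x,y,zt]).T)
    print(sg,'grasp',g,'tcp',g-zt*.155,Rt.as_quat());plan(g-zt*.155,Rt);plan(g-zt*.255,Rt)
E
```

```text
[[0.512  0.0196 0.054 ]
 [0.5071 0.0817 0.054 ]
 [0.5615 0.0865 0.054 ]
 [0.5656 0.023  0.054 ]] [0.53653543 0.05271989 0.054     ]
axis yaw -85.85214222796533 0.06298092862610975
1 grasp [0.53711407 0.04474085 0.028     ] tcp [ 0.54504161 -0.06457363  0.13760155] [ 0.62921197  0.67649515  0.26062813 -0.28021347]
shift [-199.1 -115.4  367.1] turn [-0.5864  0.6297  1.4156]
shift [-204.2 -185.9  296.4] turn [-0.5864  0.6297  1.4156]
-1 grasp [0.53711407 0.04474085 0.028     ] tcp [ 0.54504161 -0.06457363  0.13760155] [ 0.67649515 -0.62921197 -0.28021347 -0.26062813]
shift [-199.1 -115.4  367.1] turn [-0.6415 -0.5973 -1.5487]
shift [-204.2 -185.9  296.4] turn [-0.6415 -0.5973 -1.5487]
```

>>> servo_tool --pt "1 -34 -31 33 0 0 0" --pt "1 -34 -31 33 0 0 0" --pt "1 -34 -31 33 0 0 0" --pt "1 -34 -31 33 0 0 0" --pt "1 -34 -31 33 0 0 0" --pt "1 -34 -31 33 0 0 0" --pt "1 0 0 0 0 0 0.1873" --pt "1 0 0 0 0 0 0.1873" --pt "1 0 0 0 0 0 0.1873" --pt "1 0 0 0 0 0 0.1873" --pt "1 0 0 0 0 0 0.1873" --pt "1 0 0 0 0 0 0.1873" --pt "1 0 0 0 0 0 0.1873" --pt "1 0 0 0 0 0 0.1873" --pt "1 0 0 0 0 0.157 0" --pt "1 0 0 0 0 0.157 0" --pt "1 0 0 0 0 0.157 0" --pt "1 0 0 0 0 0.157 0" --pt "1 0 0 0 0 0.157 0" --pt "1 0 0 0 0 0 0"

```text
time: 5.85
tcp_pos: [0.55, -0.1361, 0.3051]
orientation: [0.63, 0.676, 0.259, -0.281]
wrist_force: [0.1, 0.1, 0.0]
finger_gap: 0.0851
grasp_force: 0.0
```

```bash
python3 - <<'E'
from h import *
st()
Rt=R.from_quat([ 0.62921197 , 0.67649515 , 0.26062813 ,-0.28021347]);t=np.array([ 0.54504161 ,-0.06457363,  0.13760155])
plan(t,Rt);plan(t-.1*Rt.as_matrix()[:,2],Rt)
s=bot.snapshot('wrist');save(s,'w3.png',f=1.25)
for f in bot.landmark_of('bottle0',s)[:3]: print(f['point'],f['p'])
base=np.array([.5348,.0846,.027]);print(px(s,[base]))
E
```

```text
t 5.85 tcp [ 0.55   -0.1361  0.3051] q [ 0.63   0.676  0.259 -0.281] gap 0.0851 F [0.1 0.1 0. ] g 0.0
qpos [-0.511  0.648 -0.077  1.35   0.63   0.821]
[[-0.049  0.997 -0.053]
 [ 0.706  0.072  0.705]
 [ 0.707 -0.003 -0.707]]
shift [-67.6   0.7 169.1] turn [-0.0022  0.0003 -0.0022]
shift [-67.7   0.5  69.1] turn [-0.0022  0.0003 -0.0022]
[318.8, 214.8] 0.84
[[318.99561232 212.68903687]]
```

View pics/w3.png

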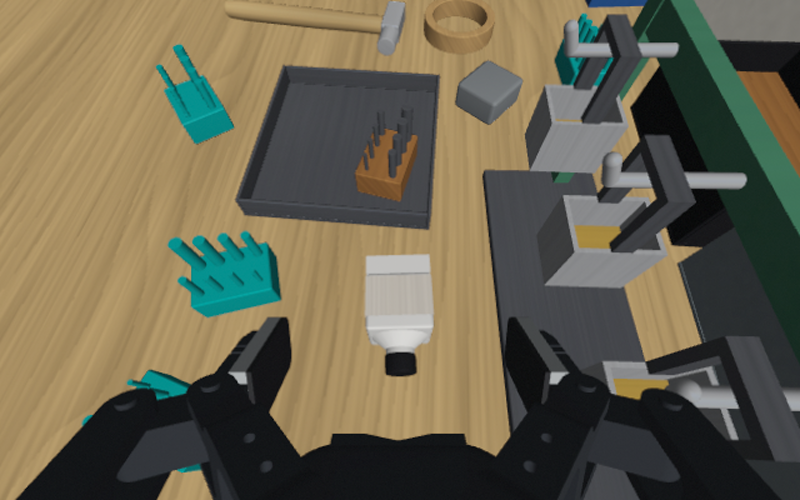

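The picture shows the bottle centred between the fingers at (399,310), pads clear of the rack and the decoys.

>>> servo_tool --pt "1 -17 0 17 0 0 0" --pt "1 -17 0 17 0 0 0" --pt "1 -17 0 17 0 0 0" --pt "1 -17 0 17 0 0 0" --pt "1 0 0 25 0 0 0" --pt "1 0 0 25 0 0 0" --pt "1 0 0 25 0 0 0" --pt "1 0 0.5 25 0 0 0" --pt "1 0 0 0 0 0 0" --pt "0 0 0 0 0 0 0" --pt "-0.5 0 0 0 0 0 0" --pt "-1 0 0 0 0 0 0" --pt "-1 0 0 0 0 0 0" --pt "-1 0 0 0 0 0 0" --pt "-1 0 0 0 0 0 0"

```text
time: 7.82
tcp_pos: [0.5458, -0.0656, 0.1409]
orientation: [0.629, 0.677, 0.261, -0.279]
wrist_force: [-0.7, -3.1, 7.3]
finger_gap: 0.0532
grasp_force: 63.4
```

>>> servo_tool --pt "-1 20 0 -20 0 0 0" --pt "-1 31 0 -31 0 0 0" --pt "-1 31 0 -31 0 0 0" --pt "-1 31 0 -31 0 0 0" --pt "-1 -11.5 -29 -11.4 0 0 0" --pt "-1 -11.5 -29 -11.4 0 0 0" --pt "-1 -11.5 -29 -11.4 0 0 0" --pt "-1 -11.5 -29 -11.4 0 0 0" --pt "-1 -11.5 -29 -11.4 0 0 0" --pt "-1 0 0 0 0 -0.157 0" --pt "-1 0 0 0 0 -0.157 0" --pt "-1 0 0 0 0 -0.157 0" --pt "-1 0 0 0 0 -0.157 0" --pt "-1 0 0 0 0 -0.157 0" --pt "-1 0 0 0 0 -0.157 0" --pt "-1 0 0 0 0 -0.157 0" --pt "-1 0 0 0 0 -0.157 0" --pt "-1 0 0 0 0 -0.157 0" --pt "-1 0 0 0 0 -0.157 0"

```text
time: 10.2
tcp_pos: [0.4061, -0.1559, 0.2992]
orientation: [0.628, 0.677, -0.261, 0.281]
wrist_force: [0.3, -0.7, -2.7]
finger_gap: 0.0535
grasp_force: 64.2
```

```bash
python3 - <<'E'
from h import *
st()
u=np.array([.0723,-.9974,0]);z=(u-[0,0,1])/2**.5;y=np.array([-u[1],u[0],0]);Rt=R.from_matrix(np.array([np.cross(y,z),y,z]).T)
t=np.array([.407,-.157,.1565]);plan(t,Rt);plan(t+[0,0,.06],Rt)
s=bot.snapshot('scene');save(s,'s3.png',(160,100,280,210),2.8)
E
```

```text
t 10.2 tcp [ 0.4061 -0.1559  0.2992] q [ 0.628  0.677 -0.261  0.281] gap 0.0535 F [ 0.3 -0.7 -2.7] g 64.18004393577576
qpos [-0.341  0.179 -0.861  0.145 -0.706  1.012]
[[-0.052  0.997  0.052]
 [ 0.703  0.073 -0.707]
 [-0.709 -0.    -0.705]]
shift [100.3   0.8 101.5] turn [0.0008 0.0025 0.0008]
shift [57.8  0.8 59.1] turn [0.0008 0.0025 0.0008]
```

View pics/s3.png

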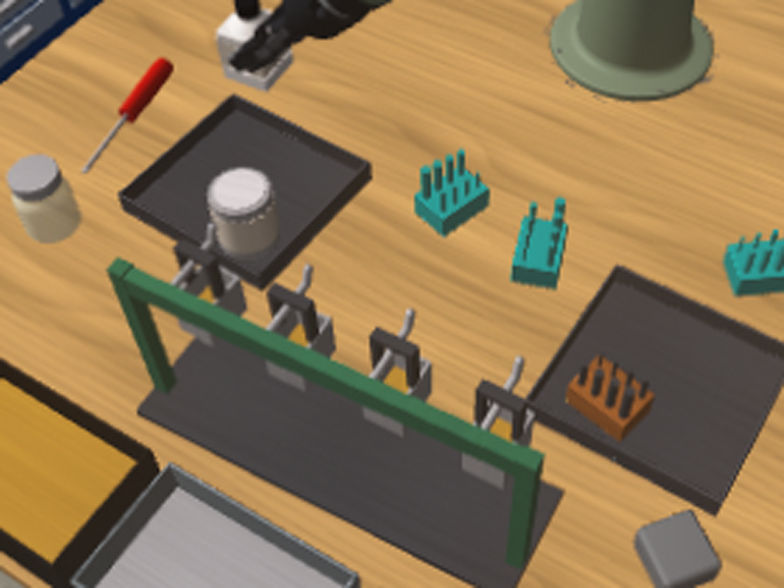

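The bottle is held upright at crop (255,40) with nothing dropped. Descending into the right tray's near half.

>>> servo_tool --pt "-1 20 0 20 0 0 0" --pt "-1 20 0 20 0 0 0" --pt "-1 20 0 20 0 0 0" --pt "-1 20 0 20 0 0 0" --pt "-1 14 0.8 15 0 0.0025 0" --pt "-1 2 0 2 0 0 0" --pt "-1 2 0 2 0 0 0" --pt "-1 0 0 0 0 0 0"

```text
time: 11.25
tcp_pos: [0.4078, -0.1568, 0.1605]
orientation: [0.629, 0.677, -0.259, 0.28]
wrist_force: [-0.5, -0.8, -3.4]
finger_gap: 0.0537
grasp_force: 64.1
```

>>> servo_tool --pt "-1 1 0 1 0 0 0" --pt "-1 1 0 1 0 0 0" --pt "-1 1 0 1 0 0 0" --pt "-1 0 0 0 0 0 0"

```text
time: 11.75
tcp_pos: [0.4075, -0.1566, 0.1557]
orientation: [0.629, 0.677, -0.26, 0.279]
wrist_force: [0.4, -0.8, -3.6]
finger_gap: 0.0536
grasp_force: 64.1
```

>>> servo_tool --pt "-1 0.7 0 0.7 0 0 0" --pt "-1 0.7 0 0.7 0 0 0" --pt "-1 0.7 0 0.7 0 0 0" --pt "-1 0 0 0 0 0 0"

```text
time: 12.25
tcp_pos: [0.4075, -0.1566, 0.1533]
orientation: [0.629, 0.677, -0.26, 0.28]
wrist_force: [-2.1, 2.9, 4.5]
finger_gap: 0.0533
grasp_force: 64.9
```

>>> servo_tool --pt "0.35 0 0 0 0 0 0" --pt "0.6 0 0 0 0 0 0" --pt "0.6 0 0 0 0 0 0" --pt "0.6 0 0 0 0 0 0" --pt "0.6 0 0 -15 0 0 0" --pt "0.6 0 0 -25 0 0 0" --pt "0.6 0 0 -40 0 0 0" --pt "0.6 0 0 -50 0 0 0" --pt "0.6 0 0 -50 0 0 0" --pt "0.6 0 0 -20 0 0 0" --pt "0.6 0 0 0 0 0 0"

```text
time: 13.62
tcp_pos: [0.3977, -0.0152, 0.2955]
orientation: [0.629, 0.678, -0.258, 0.281]
wrist_force: [-0.2, 0.1, 0.0]
finger_gap: 0.0689
grasp_force: 0.0
```

```bash
python3 - <<'E'
from h import *
st()
s=bot.snapshot('wrist');save(s,'w4.png',f=1.25)
Rt=R.from_matrix(np.diag([-1,1,-1.]));plan([.40,.0,.45],Rt)
E
```

```text
t 13.62 tcp [ 0.3977 -0.0152  0.2955] q [ 0.629  0.678 -0.258  0.281] gap 0.0689 F [-0.2  0.1  0. ] g 0.0
qpos [ 0.007  0.218 -0.789  0.493 -0.78   1.474]
[[-0.052  0.997  0.055]
 [ 0.707  0.076 -0.703]
 [-0.705  0.003 -0.709]]
shift [ -98.5    4.  -121.1] turn [-0.5821  0.629  -1.4134]
```

View pics/w4.png

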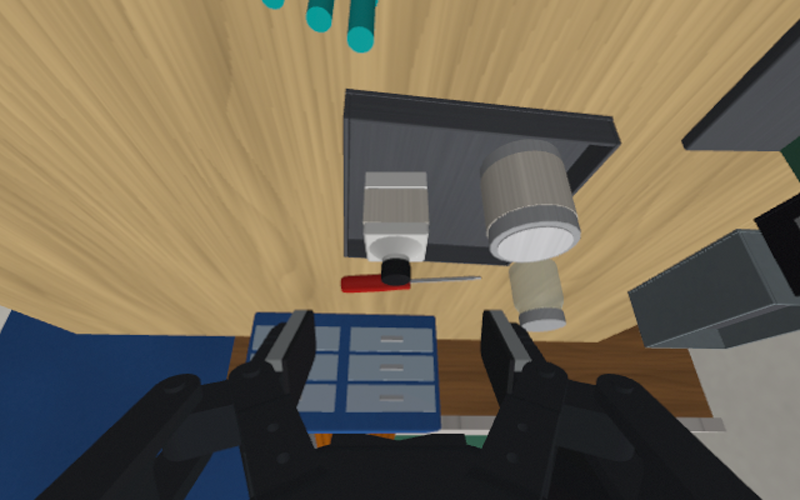

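The bottle stands upright in the right tray at (396,215), beside the tin at (533,200). Next I straighten the tool and look at the rack.

>>> servo_tool --pt "0.6 -18 0 -20 0 0 0" --pt "0.6 -18 0 -20 0 0 0" --pt "0.6 -18 0 -20 0 0 0" --pt "0.6 -18 0 -20 0 0 0" --pt "0.6 -18 0 -20 0 0 0" --pt "0.6 0 0 0 0 0.157 0" --pt "0.6 0 0 0 0 0.157 0" --pt "0.6 0 0 0 0 0.157 0" --pt "0.6 0 0 0 0 0.157 0" --pt "0.6 0 0 0 0 0.157 0" --pt "0.6 0 0 0 0 0 -0.187" --pt "0.6 0 0 0 0 0 -0.187" --pt "0.6 0 0 0 0 0 -0.187" --pt "0.6 0 0 0 0 0 -0.187" --pt "0.6 0 0 0 0 0 -0.187" --pt "0.6 0 0 0 0 0 -0.187" --pt "0.6 0 0 0 0 0 -0.187" --pt "0.6 0 0 0 0 0 -0.187" --pt "0.6 0 0 0 0 0 0"

```text
time: 16.05
tcp_pos: [0.3966, -0.0101, 0.4276]
orientation: [0.002, 1.0, 0.001, -0.001]
wrist_force: [0.7, -1.1, 0.4]
finger_gap: 0.0682
grasp_force: 0.0
```

```bash
cat >> h.py <<'E'
def rackpts(x,y,yaw,L):
    L=np.array(L,float);c,s=np.cos(yaw),np.sin(yaw)
    return np.c_[x+c*L[:,0]-s*L[:,1],y+s*L[:,0]+c*L[:,1],L[:,2]]
E
python3 - <<'E'
from h import *
st()
p=(.678,.014,np.radians(4))
L=[(-.06,a,.012) for a in(-.205,.205)]+[(.06,a,.012) for a in(-.205,.205)]+[(.032,a,.205) for a in(-.205,.205)]+[(-.043,a,.208) for a in(-.15,-.05,.05,.15)]
for n in('wrist','top','scene'):
    s=bot.snapshot(n)
    s['pixels']=np.array(s['pixels']).copy()
    q=px(s,rackpts(*p,L));print(n,np.round(q,1).tolist())
    save(s,n+'5.png')
s=0
E
python3 - <<'E'
import cv2,numpy as np
t=cv2.resize(cv2.imread('pics/top5.png')[120:190,240:385],None,fx=5.5,fy=5.5,interpolation=2)
s=cv2.resize(cv2.imread('pics/scene5.png')[185:320,195:365],None,fx=4.4,fy=4.4,interpolation=2)
cv2.imwrite('pics/t5c.png',t);cv2.imwrite('pics/s5c.png',s);print(t.shape,s.shape)
E
```

```text
t 16.05 tcp [ 0.3966 -0.0101  0.4276] q [ 0.002  1.     0.001 -0.001] gap 0.0682 F [ 0.7 -1.1  0.4] g 0.0
qpos [-0.213  0.022 -0.507  1.044  0.002 -0.208]
[[-1.     0.005 -0.002]
 [ 0.005  1.     0.003]
 [ 0.002  0.003 -1.   ]]
wrist [[198.6, 318.2], [465.0, 300.9], [212.4, 378.3], [459.9, 363.3], [141.5, 526.8], [554.3, 505.9], [179.2, 475.2], [287.0, 468.4], [395.7, 462.5], [506.8, 457.5]]
top [[369.0, 171.9], [256.4, 182.3], [365.3, 140.4], [254.2, 150.5], [372.3, 130.0], [246.7, 141.4], [358.1, 153.4], [327.2, 156.2], [296.3, 159.0], [265.2, 161.9]]
scene [[234.0, 211.7], [362.8, 268.8], [209.6, 243.1], [343.8, 307.6], [198.4, 193.0], [354.1, 261.9], [234.5, 178.9], [269.0, 193.2], [305.9, 208.6], [345.3, 224.9]]
(385, 798, 3) (594, 748, 3)
```

View pics/wrist5.png

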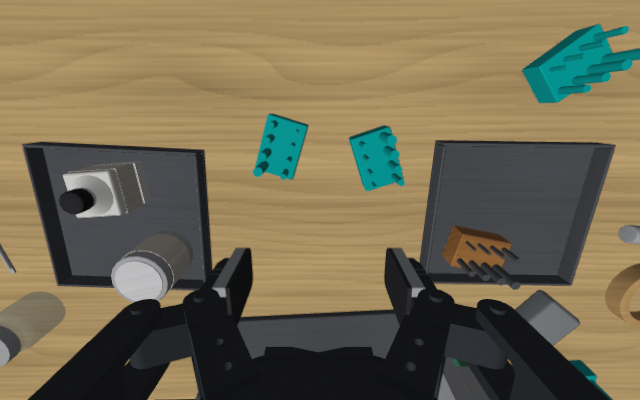

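View pics/s5c.png

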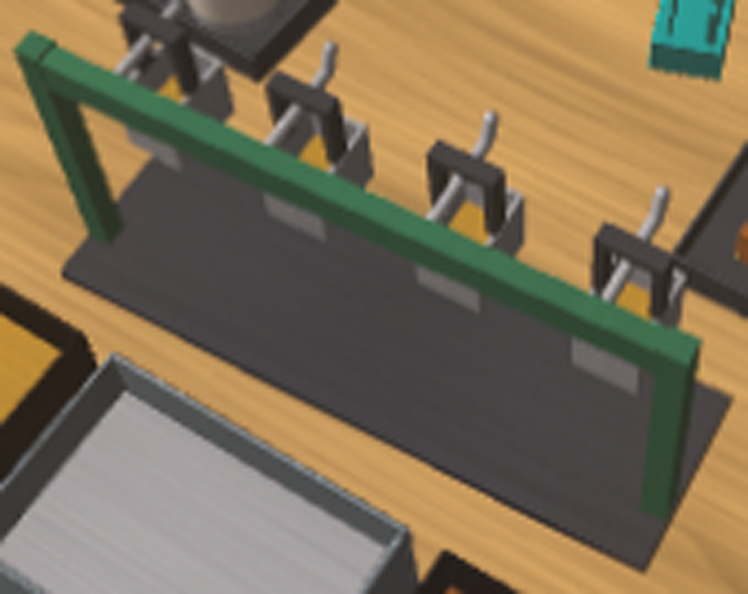

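The scene crop shows all four caddies hung; hook tips at (330,47), (490,117) and (660,190), base corners at (65,270), (648,570) and (730,398). I'll fit the rack pose from these plus the base's near edge in the wrist view.

```bash
python3 - <<'E'
from h import *
from scipy.optimize import least_squares
im=cv2.imread('pics/wrist5.png').astype(float)
s=bot.snapshot('wrist');E=[]
for c in range(262,385,12):
    col=im[285:345,c];sat=col.max(1)-col.min(1)
    r=np.where(sat<25)[0]
    r0=285+r[0]-0.0;E.append(at(s,(c,r0),.012))
    
E=np.array(E);print(np.round(E,4).tolist());k=np.polyfit(E[:,1],E[:,0],1);print('near edge yaw',-np.degrees(np.arctan(k[0])),k)
w=bot.snapshot('scene')
obs=[((-.043,-.05,.208),(330,47)),((-.043,.05,.208),(490,117)),((-.043,.15,.208),(660,190)),((.06,-.205,.004),(65,272)),((.06,.205,.004),(648,570)),((-.06,.205,.012),(730,398)),((.032,.205,.205),(690,350)),((.032,-.205,.205),(35,45))]
L=[o[0] for o in obs];U=np.array([(195+o[1][0]/4.4,185+o[1][1]/4.4) for o in obs])
def f(p):
    r=(px(w,rackpts(*p,L))-U).ravel()
    near=[rackpts(*p,[(-.06,(e[1]-p[1]),.012)])[0][0]-e[0] for e in E]
    return np.r_[r/1.0,np.array(near)/.003]
o=least_squares(f,(.678,.014,.05),loss='soft_l1');print(o.x,np.degrees(o.x[2]));print(np.round(o.fun,1))
H=rackpts(*o.x,[(-.012,a,0) for a in(-.15,-.05,.05,.15)]);print('caddies',np.round(H,4).tolist())
for c in ('caddy0',):
    for F in bot.regions_of(c,w)[:5]: print(F['bbox'],round(F['p'],2))
    print(px(w,[[h[0],h[1],.197] for h in H]).round(1).tolist())
E
```

```text
[[0.6306, -0.0962, 0.012], [0.6307, -0.0776, 0.012], [0.6291, -0.0589, 0.012], [0.6292, -0.0403, 0.012], [0.6275, -0.0216, 0.012], [0.6258, -0.003, 0.012], [0.6259, 0.0156, 0.012], [0.6242, 0.0342, 0.012], [0.6243, 0.0528, 0.012], [0.6225, 0.0713, 0.012], [0.6208, 0.0898, 0.012]]
near edge yaw 3.01630172952468 [-0.05269308  0.62625046]
[0.68537364 0.01805396 0.04836568] 2.7711492422071253
[-0.8  0.2 -0.5  0.4  0.   1.1  0.4 -1.1  0.1 -1.2  1.7 -2.2  1.2  2.5
 -4.4 -0.8  0.1 -0.2  0.  -0.3 -0.   0.2 -0.1  0.2 -0.2  0.1  0.4]
caddies [[0.6806, -0.1324, 0.0], [0.6758, -0.0325, 0.0], [0.671, 0.0674, 0.0], [0.6661, 0.1673, 0.0]]
[225.6, 184.5, 24.0, 40.1] 0.85
[289.3, 213.9, 25.9, 40.4] 0.8
[322.1, 236.5, 27.0, 37.4] 0.66
[252.4, 205.2, 28.2, 31.4] 0.57
[193.8, 192.3, 166.4, 121.6] 0.26
[[228.3, 192.2], [262.6, 207.9], [299.3, 224.6], [338.7, 242.4]]
```

>>> servo_tool --pt "0.6 -38.5 25.5 0 0 0 0" --pt "0.6 -38.5 25.5 0 0 0 0" --pt "0.6 -38.5 25.5 0 0 0 0" --pt "0.6 -38.5 25.5 0 0 0 0" --pt "0.6 -38.5 25.5 0 0 0 -0.014" --pt "0.6 -38.5 25.5 0 0 0 -0.014" --pt "0.6 -38.5 25.5 0 0 0 -0.014" --pt "0.6 0 0 0 0 0 0" --pt "0.6 0 0 0 0 0 0"

```text
time: 17.48
tcp_pos: [0.6649, 0.1704, 0.4286]
orientation: [-0.02, 1.0, 0.001, -0.001]
wrist_force: [-0.4, 0.1, -0.1]
finger_gap: 0.0685
grasp_force: 0.0
```

```bash
python3 - <<'E'
from h import *
st()
s=bot.snapshot('wrist');save(s,'w6.png',f=1.25)
p=(.6854,.0181,.0484)
Rt=R.from_euler('z',.0484)*R.from_matrix(np.diag([-1,1,-1.]))
t=rackpts(*p,[(-.012,.15,.332)])[0];print(t);plan(t,Rt)
L=[(-.043,.15,.208),(-.043,.05,.208),(-.012,.13,.2),(-.012,.17,.2),(-.012,.03,.2),(-.012,.07,.2)]
print((px(s,rackpts(*p,L))*1.25).round().tolist())
E
```

```text
t 17.48 tcp [0.6649 0.1704 0.4286] q [-0.02   1.     0.001 -0.001] gap 0.0685 F [-0.4  0.1 -0.1] g 0.0
qpos [0.143 0.581 0.27  1.261 0.002 0.103]
[[-0.999 -0.041 -0.002]
 [-0.041  0.999  0.002]
 [ 0.002  0.002 -1.   ]]
[0.66615689 0.16734377 0.332     ]
shift [-1.5 -3.  97.2] turn [ 0.0022 -0.001  -0.0082]
[[390.0, 226.0], [199.0, 228.0], [356.0, 276.0], [426.0, 275.0], [180.0, 278.0], [251.0, 277.0]]
```

View pics/w6.png

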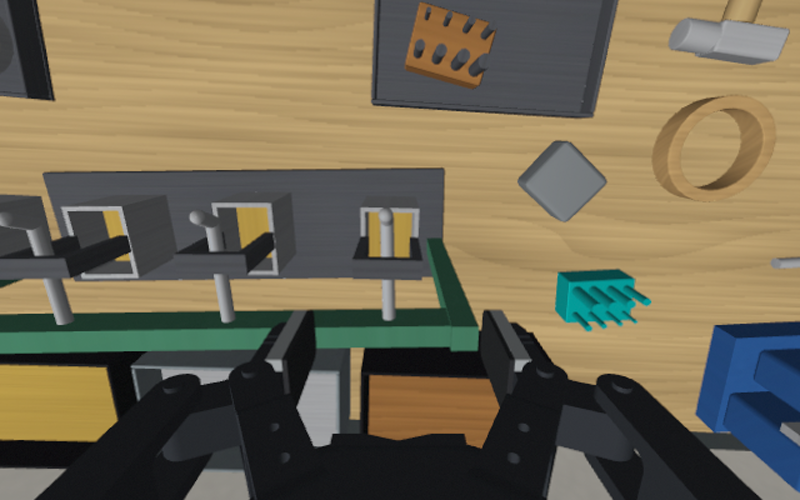

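The wrist view shows hook tips at (388,214), (200,217) and (10,219), slightly nearer than my model. I'll zoom in on the target caddy before descending.

```bash
python3 - <<'E'
from h import *
s=bot.snapshot('wrist');save(s,'w7.png',(130,125,250,165),3.2)
p=(.6854,.0181,.0484)
L=[(-.06,.205,.012),(.032,.205,.205),(-.043,.15,.208),(-.043,.05,.208),(-.018,.13,.2),(-.006,.13,.2),(-.018,.17,.2),(-.006,.17,.2)]
print(((px(s,rackpts(*p,L))-[130,125])*3.2).round().tolist())
E
```

```text
[[728.0, 18.0], [823.0, 487.0], [583.0, 180.0], [97.0, 184.0], [495.0, 281.0], [497.0, 331.0], [675.0, 279.0], [674.0, 329.0]]
```

View pics/w7.png

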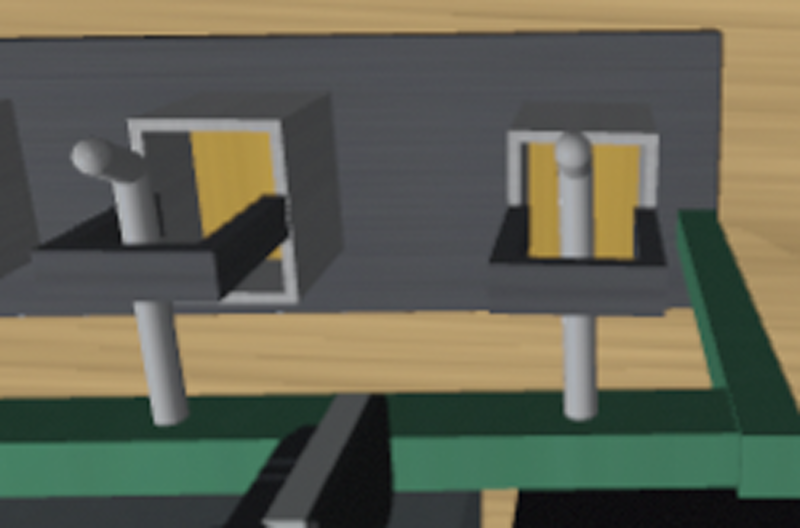

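```bash
python3 - <<'E'
from h import *
s=bot.snapshot('wrist')
g=lambda a,b,z:at(s,(130+a/3.2,125+b/3.2),z).round(4)
print('bar',g(490,264,.2),g(665,264,.2),g(577.5,288,.2),'bar2',g(127,273,.2),'tips',g(573,150,.205),g(93,157,.205),'base',g(718,32,.012),'rail',g(400,467,.205))
# tcp target: grasp at z=.177
t=g(577.5,288,.2);Rt=R.from_euler('z',.0484)*R.from_matrix(np.diag([-1,1,-1.]))
plan([t[0],t[1],.332],Rt)
E
```

```text
bar [0.6574 0.1457 0.2   ] [0.6559 0.1845 0.2   ] [0.6623 0.1653 0.2   ] bar2 [0.6626 0.0655 0.2   ] tips [0.6298 0.1634 0.205 ] [0.6353 0.0639 0.205 ] base [0.6214 0.2162 0.012 ] rail [0.7062 0.1257 0.205 ]
shift [ 2.4 -4.6 98. ] turn [ 0.0024  0.0002 -0.0085]
```

>>> servo_tool --pt "0.6 0.6 -1.2 20 0 0 -0.004" --pt "0.6 0.6 -1.2 20 0 0 -0.004" --pt "0.6 0.6 -1.2 20 0 0 0" --pt "0.6 0.6 -1.0 19 0 0 0" --pt "0.6 0 0 19 0 0 0" --pt "0.6 0 0 0 0 0 0" --pt "0.2 0 0 0 0 0 0" --pt "0 0 0 0 0 0 0" --pt "-0.3 0 0 0 0 0 0" --pt "-0.6 0 0 0 0 0 0" --pt "-1 0 0 0 0 0 0" --pt "-1 0 0 0 0 0 0" --pt "-1 0 0 0 0 0 0"

```text
time: 19.25
tcp_pos: [0.6634, 0.166, 0.3329]
orientation: [-0.024, 1.0, 0.001, 0.001]
wrist_force: [-0.6, -1.1, 5.5]
finger_gap: 0.0394
grasp_force: 59.8
```

>>> servo_tool --pt "-1 0 0 -8 0 0 0" --pt "-1 0 0 -14 0 0 0" --pt "-1 0 0 -14 0 0 0" --pt "-1 0 0 -14 0 0 0" --pt "-1 10 0 0 0 0 0" --pt "-1 20 0 0 0 0 0" --pt "-1 20 0 0 0 0 0" --pt "-1 20 0 0 0 0 0" --pt "-1 17.2 30.7 0 0 0 0" --pt "-1 17.2 30.7 0 0 0 0" --pt "-1 17.2 30.7 0 0 0 0" --pt "-1 17.2 30.7 0 0 0 0" --pt "-1 17.2 30.7 0 0 0 0.024" --pt "-1 0 0 0 0 0 0.024" --pt "-1 0 0 0 0 0 0"

```text
time: 21.12
tcp_pos: [0.5, 0.3115, 0.3824]
orientation: [-0.001, 1.0, 0.001, 0.0]
wrist_force: [-0.5, -0.7, -2.2]
finger_gap: 0.0389
grasp_force: 80.8
```

```bash
python3 - <<'E'
from h import *
st()
R0=R.from_matrix(np.diag([-1,1,-1.]));plan([.50,.312,.239],R0)
s=bot.snapshot('wrist');save(s,'w8.png',f=1.25)
for l in('tray_left','bit_block'):
    for F in bot.landmark_of(l,s)[:3]: print(l,np.round(F['point']),F['p'],at(s,F['point'],0).round(3))
E
```

```text
t 21.12 tcp [0.5    0.3115 0.3824] q [-0.001  1.     0.001  0.   ] gap 0.0389 F [-0.5 -0.7 -2.2] g 80.75282424688339
qpos [ 0.432  0.412 -0.123  1.034  0.002  0.43 ]
[[-1.    -0.001  0.001]
 [-0.001  1.     0.002]
 [-0.001  0.002 -1.   ]]
shift [1.000e-01 1.000e-01 1.434e+02] turn [0.0024 0.0008 0.0011]
tray_left [265. 142.] 0.83 [0.464 0.251 0.   ]
bit_block [89. 65.] 0.85 [0.383 0.067 0.   ]
bit_block [374. 344.] 0.59 [0.758 0.395 0.   ]
bit_block [233. 181.] 0.55 [0.511 0.209 0.   ]
```

View pics/w8.png

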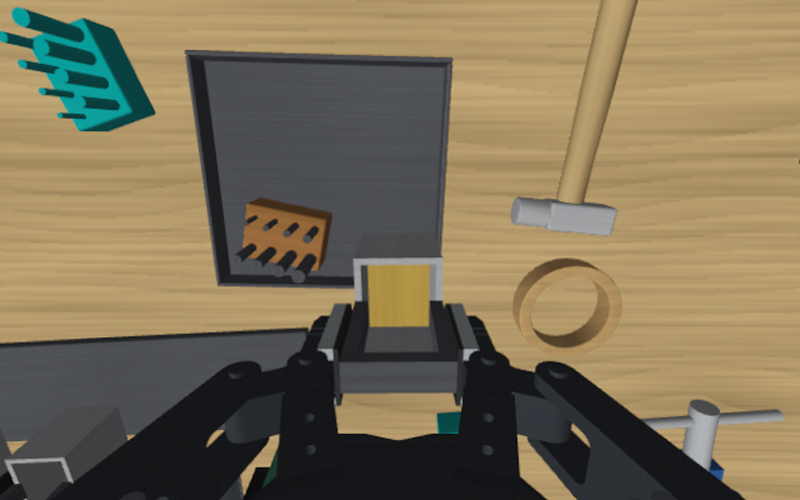

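The caddy hangs upright in the grip at (398,310), above the tray's far-left corner and clear of the block at (287,237). Tray rim corners are at (187,52), (451,59) and (219,285).

```bash
python3 - <<'E'
from h import *
s=bot.snapshot('wrist')
for a in[(187,52),(451,59),(219,285)]: print(at(s,(a[0]/1.25,a[1]/1.25),.028).round(4))
for a in[(249,199),(331,213),(322,271),(241,252)]: print(at(s,(a[0]/1.25,a[1]/1.25),.032).round(4))
E
```

```text
[0.3649 0.1489 0.028 ]
[0.3691 0.3542 0.028 ]
[0.5607 0.1444 0.028 ]
[0.4787 0.1839 0.032 ]
[0.491  0.2539 0.032 ]
[0.5453 0.2427 0.032 ]
[0.5268 0.1709 0.032 ]
```

>>> servo_tool --pt "-1 0 0 25 0 0 0" --pt "-1 0 0 30 0 0 0" --pt "-1 0 0 30 0 0 0" --pt "-1 0 0 30 0 0 0" --pt "-1 0 0 15 0 0 0" --pt "-1 0 0 6 0 0 0" --pt "-1 0 0 2 0 0 0" --pt "-1 0 0 0 0 0 0"

```text
time: 22.32
tcp_pos: [0.5002, 0.3121, 0.2446]
orientation: [-0.0, 1.0, 0.002, 0.001]
wrist_force: [0.1, -0.3, -0.4]
finger_gap: 0.0391
grasp_force: 80.8
```

>>> servo_tool --pt "-1 0 0 1.5 0 0 0" --pt "-1 0 0 1.5 0 0 0" --pt "-1 0 0 1.5 0 0 0" --pt "-1 0 0 0 0 0 0"

```text
time: 22.82
tcp_pos: [0.5001, 0.3121, 0.2409]
orientation: [-0.0, 1.0, 0.002, 0.001]
wrist_force: [-1.8, -1.8, 8.7]
finger_gap: 0.0391
grasp_force: 82.3
```

>>> servo_tool --pt "0.1 0 0 0 0 0 0" --pt "0.25 0 0 0 0 0 0" --pt "0.25 0 0 0 0 0 0" --pt "0.25 0 0 -15 0 0 0" --pt "0.25 0 0 -35 0 0 0" --pt "0.25 0 0 -50 0 0 0" --pt "0.6 0 0 -50 0 0 0" --pt "0.6 0 0 -35 0 0 0" --pt "0.6 -25 -50 0 0 0 0" --pt "0.6 -25 -50 0 0 0 0" --pt "0.6 -25 -50 0 0 0 0" --pt "0.6 -30 -50 0 0 0 0" --pt "0.6 -30 -23 0 0 0 -0.024" --pt "0.6 -30 -23 0 0 0 -0.024" --pt "0.6 0 0 0 0 0 0" --pt "0.6 0 0 0 0 0 0"

```text
time: 24.82
tcp_pos: [0.665, 0.0666, 0.4239]
orientation: [-0.024, 1.0, 0.001, -0.0]
wrist_force: [-0.6, -0.7, -0.9]
finger_gap: 0.0682
grasp_force: 0.0
```

```bash
cat >> h.py <<'E'
def bar(s,x,y,half=(.05,.05)):
    "refine crossbar: dark rectangle top face at z=.2 -> rectify patch, 1mm/4px"
    n=np.arange(-.05,.05,.00025)
    X,Y=np.meshgrid(x+n,y+n,indexing='ij')
    q=px(s,np.stack([X,Y,np.full_like(X,.2)],-1).reshape(-1,3)).astype(np.float32).reshape(*X.shape,2)
    return cv2.remap(np.array(s['pixels'])[:,:,::-1].copy(),q[...,0],q[...,1],1)
E
python3 - <<'E'
from h import *
st()
s=bot.snapshot('wrist')
a=bar(s,.667,.0655)
cv2.imwrite('pics/r2.png',a)
for F in bot.regions_of('caddy1',s)[:4]: print(np.round(F['bbox']),F['p'])
g=a.astype(int).sum(2)//3
print('cols, row step 2mm (x -50..50), col 4mm')
for r in range(0,400,8): print(round(.667-.05+r*.00025,3),g[r,::16].tolist())
E
```

```text
t 24.82 tcp [0.665  0.0666 0.4239] q [-0.024  1.     0.001 -0.   ] gap 0.0682 F [-0.6 -0.7 -0.9] g 0.0
qpos [-0.011  0.545  0.196  1.223  0.003 -0.06 ]
[[-0.999 -0.049 -0.001]
 [-0.049  0.999  0.003]
 [ 0.001  0.003 -1.   ]]
[141. 157.  98.  72.] 0.98
[514.   0. 126.  69.] 0.92
[  2. 159. 144.  71.] 0.63
[285. 160.  61.  66.] 0.6
cols, row step 2mm (x -50..50), col 4mm
0.617 [86, 85, 85, 83, 83, 82, 82, 82, 83, 83, 84, 85, 84, 86, 85, 85, 84, 85, 84, 85, 84, 85, 84, 84, 84]
0.619 [84, 84, 85, 84, 84, 84, 83, 82, 82, 83, 83, 83, 83, 84, 84, 85, 85, 84, 84, 84, 83, 84, 83, 83, 83]
0.621 [85, 84, 83, 83, 81, 82, 82, 81, 81, 79, 79, 79, 78, 78, 77, 77, 84, 84, 83, 84, 84, 85, 83, 83, 82]
0.623 [83, 83, 83, 83, 83, 82, 82, 81, 81, 78, 78, 78, 78, 77, 77, 78, 85, 85, 84, 85, 85, 84, 84, 85, 84]
0.625 [83, 83, 82, 81, 81, 83, 83, 84, 84, 77, 78, 78, 78, 77, 77, 78, 84, 86, 86, 87, 86, 86, 85, 85, 84]
0.627 [83, 84, 84, 84, 83, 83, 83, 83, 85, 99, 111, 104, 122, 138, 154, 155, 136, 84, 84, 84, 84, 84, 83, 83, 83]
0.629 [85, 84, 83, 82, 82, 81, 82, 83, 92, 167, 168, 165, 161, 158, 154, 152, 1
[... 4400 characters left out ...]
75, 81, 88, 94, 96, 98, 98, 100, 101, 100, 99, 99, 100, 100, 99, 100, 99]
0.707 [18, 18, 94, 97, 100, 100, 101, 101, 100, 100, 101, 101, 102, 101, 101, 101, 101, 99, 99, 99, 100, 100, 99, 99, 100]
0.709 [17, 20, 100, 102, 102, 101, 101, 101, 101, 100, 101, 101, 102, 101, 101, 101, 100, 99, 99, 100, 100, 100, 99, 100, 99]
0.711 [18, 18, 101, 101, 101, 100, 101, 101, 101, 100, 101, 101, 101, 101, 101, 100, 100, 99, 99, 100, 100, 99, 99, 100, 99]
0.713 [17, 18, 101, 101, 101, 100, 100, 101, 101, 100, 100, 101, 101, 101, 102, 100, 100, 99, 98, 100, 100, 100, 100, 100, 100]
0.715 [18, 18, 101, 102, 101, 101, 100, 101, 101, 100, 101, 101, 101, 101, 102, 101, 100, 100, 99, 100, 100, 99, 97, 95, 93]
```

>>> servo_tool --pt "0.6 1.5 -1 20 0 0 0" --pt "0.6 0 0 20 0 0 0" --pt "0.6 0 0 20 0 0 0" --pt "0.6 0 0 20 0 0 0" --pt "0.6 0 0 11 0 0 0" --pt "0.6 0 0 0 0 0 0" --pt "0.2 0 0 0 0 0 0" --pt "0 0 0 0 0 0 0" --pt "-0.3 0 0 0 0 0 0" --pt "-0.6 0 0 0 0 0 0" --pt "-1 0 0 0 0 0 0" --pt "-1 0 0 0 0 0 0"

```text
time: 26.42
tcp_pos: [0.6644, 0.0655, 0.3337]
orientation: [-0.024, 1.0, 0.001, 0.001]
wrist_force: [-0.2, 0.3, 5.2]
finger_gap: 0.0392
grasp_force: 59.9
```

>>> servo_tool --pt "-1 0 0 -8 0 0 0" --pt "-1 0 0 -14 0 0 0" --pt "-1 0 0 -14 0 0 0" --pt "-1 0 0 -14 0 0 0" --pt "-1 10 0 0 0 0 0" --pt "-1 20 0 0 0 0 0" --pt "-1 20 0 0 0 0 0" --pt "-1 20 0 0 0 0 0" --pt "-1 25.5 38.2 0 0 0 0" --pt "-1 25.5 38.2 0 0 0 0" --pt "-1 25.5 38.2 0 0 0 0" --pt "-1 25.5 38.2 0 0 0 0" --pt "-1 25.5 38.2 0 0 0 0" --pt "-1 25.5 38.2 0 0 0 0" --pt "-1 25.5 38.2 0 0 0 0.024" --pt "-1 0 0 0 0 0 0.024" --pt "-1 0 0 0 0 0 0"

```text
time: 28.55
tcp_pos: [0.4031, 0.3203, 0.3839]
orientation: [-0.001, 1.0, 0.001, 0.001]
wrist_force: [0.7, -0.6, -0.0]
finger_gap: 0.039
grasp_force: 78.4
```

>>> servo_tool --pt "-1 0 0 25 0 0 0" --pt "-1 0 0 30 0 0 0" --pt "-1 0 0 30 0 0 0" --pt "-1 0 0 30 0 0 0" --pt "-1 0 0 15 0 0 0" --pt "-1 0 0 7 0 0 0" --pt "-1 0 0 2 0 0 0" --pt "-1 0 0 1.5 0 0 0" --pt "-1 0 0 1.5 0 0 0" --pt "-1 0 0 0 0 0 0"

```text
time: 29.8
tcp_pos: [0.4031, 0.321, 0.2419]
orientation: [-0.0, 1.0, 0.002, 0.001]
wrist_force: [0.1, 0.3, 2.1]
finger_gap: 0.0391
grasp_force: 79.1
```

>>> servo_tool --pt "-1 0 0 1.5 0 0 0" --pt "0.1 0 0 0 0 0 0" --pt "0.25 0 0 0 0 0 0" --pt "0.25 0 0 0 0 0 0" --pt "0.25 0 0 -15 0 0 0" --pt "0.25 0 0 -35 0 0 0" --pt "0.25 0 0 -50 0 0 0" --pt "0.6 0 0 -50 0 0 0" --pt "0.6 0 0 -34 0 0 0" --pt "0.6 -33 -44.4 0 0 0 0" --pt "0.6 -33 -44.4 0 0 0 0" --pt "0.6 -33 -44.4 0 0 0 0" --pt "0.6 -33 -44.4 0 0 0 0" --pt "0.6 -33 -44.4 0 0 0 0" --pt "0.6 -33 -44.4 0 0 0 0" --pt "0.6 -33 -44.4 0 0 0 0" --pt "0.6 -33 -44.4 0 0 0 0" --pt "0.6 0 0 0 0 0 -0.048" --pt "0.6 0 0 0 0 0 0" --pt "0.6 0 0 0 0 0 0"

```text
time: 32.3
tcp_pos: [0.6667, -0.0342, 0.4235]
orientation: [-0.024, 1.0, 0.001, 0.0]
wrist_force: [0.4, 0.4, -0.0]
finger_gap: 0.0682
grasp_force: 0.0
```

```bash
python3 - <<'E'
from h import *
st()
s=bot.snapshot('wrist')
a=bar(s,.667,-.034)
g=a.astype(int).sum(2)//3
for r in range(100,260,8): print(round(.667-.05+r*.00025,3),g[r,96:320:8].tolist())
print('y0',-.034-.05+96*.00025,'step .002')
w=bot.snapshot('scene')
for F in bot.landmark_of('caddy0',w)[:6]+bot.landmark_of('bottle0',w)[:3]: print(np.round(F['point']),round(F['p'],2),at(w,F['point'],.005).round(3))
E
```

```text
t 32.3 tcp [ 0.6667 -0.0342  0.4235] q [-0.024  1.     0.001  0.   ] gap 0.0682 F [ 0.4  0.4 -0. ] g 0.0
qpos [-0.162  0.543  0.193  1.221  0.002 -0.211]
[[-0.999 -0.049  0.   ]
 [-0.049  0.999  0.003]
 [-0.     0.003 -1.   ]]
0.642 [83, 82, 82, 81, 109, 156, 78, 129, 131, 129, 162, 176, 159, 113, 124, 133, 132, 130, 135, 158, 115, 79, 78, 78, 78, 78, 78, 79]
0.644 [83, 82, 81, 82, 106, 158, 77, 129, 130, 129, 140, 170, 156, 105, 121, 133, 133, 130, 136, 155, 129, 79, 79, 78, 78, 79, 78, 79]
0.646 [81, 80, 81, 82, 104, 157, 70, 129, 130, 129, 139, 148, 122, 85, 119, 132, 133, 130, 135, 154, 144, 80, 80, 80, 80, 79, 79, 79]
0.648 [82, 82, 82, 82, 95, 162, 69, 129, 129, 129, 138, 176, 163, 122, 116, 132, 132, 130, 96, 99, 94, 80, 81, 81, 81, 81, 80, 80]
0.65 [81, 81, 81, 81, 75, 56, 37, 118, 129, 128, 135, 176, 166, 126, 113, 132, 132, 130, 63, 34, 38, 78, 78, 78, 78, 78, 79, 79]
0.652 [81, 80, 80, 81, 59, 35, 35, 113, 129, 129, 132, 175, 167, 128, 107, 132, 132, 130, 81, 34, 35, 70, 79, 79, 79, 80, 80, 79]
0.654 [82, 81, 81, 81, 43, 35, 34, 111, 129, 128, 129, 175, 168, 131, 102, 132,
[... 1246 characters left out ...]
 79, 79, 79, 140, 149, 150, 150, 150]
0.676 [153, 153, 153, 95, 91, 96, 102, 108, 115, 121, 126, 134, 150, 149, 103, 145, 149, 151, 152, 152, 153, 153, 152, 152, 152, 153, 154, 154]
0.678 [150, 150, 150, 149, 150, 151, 152, 152, 152, 152, 153, 159, 177, 159, 109, 146, 154, 154, 153, 153, 154, 154, 153, 153, 154, 154, 153, 153]
0.68 [146, 146, 146, 146, 146, 147, 148, 147, 141, 141, 143, 154, 177, 161, 111, 134, 145, 146, 146, 147, 148, 148, 148, 148, 149, 148, 148, 148]
y0 -0.060000000000000005 step .002
[235. 214.] 0.91 [ 0.633 -0.191  0.005]
[408. 257.] 0.82 [0.505 0.304 0.005]
[269. 229.] 0.81 [ 0.627 -0.075  0.005]
[425. 232.] 0.66 [0.407 0.314 0.005]
[393. 236.] 0.54 [0.465 0.239 0.005]
```

>>> servo_tool --pt "0.6 -3 -1 20 0 0 0" --pt "0.6 0 0 20 0 0 0" --pt "0.6 0 0 20 0 0 0" --pt "0.6 0 0 20 0 0 0" --pt "0.6 0 0 10.5 0 0 0" --pt "0.6 0 0 0 0 0 0" --pt "0.2 0 0 0 0 0 0" --pt "0 0 0 0 0 0 0" --pt "-0.3 0 0 0 0 0 0" --pt "-0.6 0 0 0 0 0 0" --pt "-1 0 0 0 0 0 0" --pt "-1 0 0 0 0 0 0"

```text
time: 34.0
tcp_pos: [0.6704, -0.0353, 0.3333]
orientation: [-0.024, 1.0, 0.001, 0.001]
wrist_force: [-0.5, 0.2, 5.7]
finger_gap: 0.0389
grasp_force: 59.9
```

>>> servo_tool --pt "-1 0 0 -8 0 0 0" --pt "-1 0 0 -14 0 0 0" --pt "-1 0 0 -14 0 0 0" --pt "-1 0 0 -14 0 0 0" --pt "-1 10 0 0 0 0 0" --pt "-1 20 0 0 0 0 0" --pt "-1 20 0 0 0 0 0" --pt "-1 20 0 0 0 0 0" --pt "-1 26.2 42.4 0 0 0 0" --pt "-1 26.2 42.4 0 0 0 0" --pt "-1 26.2 42.4 0 0 0 0" --pt "-1 26.2 42.4 0 0 0 0" --pt "-1 26.2 42.4 0 0 0 0" --pt "-1 26.2 42.4 0 0 0 0" --pt "-1 26.2 42.4 0 0 0 0.024" --pt "-1 0 0 0 0 0 0.024" --pt "-1 0 0 0 0 0 0"

```text
time: 36.12
tcp_pos: [0.4028, 0.2487, 0.3838]
orientation: [-0.001, 1.0, 0.001, 0.001]
wrist_force: [0.4, -0.0, -0.7]
finger_gap: 0.0389
grasp_force: 78.9
```

>>> servo_tool --pt "-1 0 0 25 0 0 0" --pt "-1 0 0 30 0 0 0" --pt "-1 0 0 30 0 0 0" --pt "-1 0 0 30 0 0 0" --pt "-1 0 0 15 0 0 0" --pt "-1 0 0 7 0 0 0" --pt "-1 0 0 2 0 0 0" --pt "-1 0 0 1.5 0 0 0" --pt "-1 0 0 1.5 0 0 0" --pt "-1 0 0 0 0 0 0"

```text
time: 37.38
tcp_pos: [0.403, 0.2491, 0.242]
orientation: [-0.0, 1.0, 0.001, 0.001]
wrist_force: [0.4, 0.0, 3.9]
finger_gap: 0.0391
grasp_force: 79.8
```

>>> servo_tool --pt "-1 0 0 1 0 0 0" --pt "0.1 0 0 0 0 0 0" --pt "0.22 0 0 0 0 0 0" --pt "0.22 0 0 0 0 0 0" --pt "0.22 0 0 -15 0 0 0" --pt "0.22 0 0 -35 0 0 0" --pt "0.22 0 0 -50 0 0 0" --pt "0.6 0 0 -50 0 0 0" --pt "0.6 0 0 -33 0 0 0" --pt "0.6 -30 -42.6 0 0 0 0" --pt "0.6 -30 -42.6 0 0 0 0" --pt "0.6 -30 -42.6 0 0 0 0" --pt "0.6 -30 -42.6 0 0 0 0" --pt "0.6 -30 -42.6 0 0 0 0" --pt "0.6 -30 -42.6 0 0 0 0" --pt "0.6 -30 -42.6 0 0 0 0" --pt "0.6 -30 -42.6 0 0 0 0" --pt "0.6 -30 -42.6 0 0 0 -0.048" --pt "0.6 0 0 0 0 0 0" --pt "0.6 0 0 0 0 0 0"

```text
time: 39.88
tcp_pos: [0.6726, -0.1345, 0.4212]
orientation: [-0.024, 1.0, 0.002, -0.001]
wrist_force: [-0.9, 0.8, 0.6]
finger_gap: 0.0684
grasp_force: 0.0
```

```bash
python3 - <<'E'
from h import *
st()
s=bot.snapshot('wrist')
a=bar(s,.672,-.134)
g=a.astype(int).sum(2)//3
for r in range(120,260,8): print(round(.672-.05+r*.00025,3),g[r,96:320:8].tolist())
print('y0',-.134-.05+96*.00025,'step .002')
w=bot.snapshot('scene')
for F in bot.landmark_of('caddy0',w)[:6]: print(np.round(F['point']),round(F['p'],2),at(w,F['point'],.005).round(3))
E
```

```text
t 39.88 tcp [ 0.6726 -0.1345  0.4212] q [-0.024  1.     0.002 -0.001] gap 0.0684 F [-0.9  0.8  0.6] g 0.0
qpos [-0.305  0.583  0.255  1.245  0.003 -0.354]
[[-0.999 -0.048 -0.002]
 [-0.048  0.999  0.003]
 [ 0.002  0.004 -1.   ]]
0.652 [76, 75, 76, 76, 78, 150, 78, 123, 124, 123, 133, 158, 128, 102, 107, 127, 127, 124, 127, 140, 143, 77, 77, 77, 76, 76, 77, 75]
0.654 [76, 76, 76, 76, 71, 31, 32, 109, 124, 122, 131, 169, 160, 120, 104, 126, 126, 124, 80, 31, 35, 77, 77, 77, 76, 76, 76, 75]
0.656 [56, 54, 52, 57, 56, 32, 32, 105, 124, 123, 128, 168, 161, 123, 100, 126, 126, 125, 81, 32, 32, 73, 77, 77, 77, 77, 77, 77]
0.658 [40, 39, 41, 46, 47, 32, 32, 107, 124, 123, 129, 167, 162, 127, 97, 126, 126, 125, 78, 32, 32, 56, 75, 75, 75, 76, 75, 75]
0.66 [39, 40, 40, 42, 35, 32, 31, 106, 124, 122, 125, 166, 163, 129, 94, 126, 126, 124, 78, 37, 33, 38, 74, 75, 74, 74, 74, 75]
0.662 [39, 41, 39, 36, 32, 32, 31, 109, 125, 121, 122, 165, 165, 131, 93, 126, 125, 124, 83, 44, 32, 32, 73, 75, 74, 75, 74, 74]
0.664 [40, 40, 37, 34, 32, 32, 31, 122, 124, 122, 123, 163, 166, 134, 92, 125, 126, 124, 100
[... 929 characters left out ...]
126, 120, 126, 140, 131, 94, 118, 123, 122, 119, 115, 121, 123, 129, 144, 145, 144, 145, 145]
0.682 [34, 55, 131, 132, 132, 132, 135, 135, 134, 133, 134, 146, 170, 152, 105, 127, 135, 135, 135, 135, 136, 136, 137, 137, 138, 138, 138, 139]
0.684 [35, 107, 145, 146, 145, 145, 145, 144, 144, 143, 143, 148, 170, 154, 107, 131, 142, 142, 142, 142, 142, 142, 141, 141, 141, 141, 141, 141]
0.686 [35, 131, 142, 141, 141, 141, 141, 141, 140, 140, 141, 143, 169, 155, 110, 125, 140, 140, 140, 139, 139, 139, 140, 139, 139, 139, 139, 139]
y0 -0.16 step .002
[238. 214.] 0.88 [ 0.63  -0.183  0.005]
[427. 232.] 0.83 [0.403 0.318 0.005]
[404. 224.] 0.78 [0.41  0.251 0.005]
[412. 258.] 0.59 [0.501 0.314 0.005]
```

>>> servo_tool --pt "0.6 -1.5 -0.5 20 0 0 0" --pt "0.6 0 0 20 0 0 0" --pt "0.6 0 0 20 0 0 0" --pt "0.6 0 0 20 0 0 0" --pt "0.6 0 0 8 0 0 0" --pt "0.6 0 0 0 0 0 0" --pt "0.2 0 0 0 0 0 0" --pt "0 0 0 0 0 0 0" --pt "-0.3 0 0 0 0 0 0" --pt "-0.6 0 0 0 0 0 0" --pt "-1 0 0 0 0 0 0" --pt "-1 0 0 0 0 0 0"

```text
time: 41.52
tcp_pos: [0.6747, -0.1349, 0.3353]
orientation: [-0.024, 1.0, 0.001, 0.001]
wrist_force: [-2.0, 1.0, 6.0]
finger_gap: 0.0391
grasp_force: 59.9
```

>>> servo_tool --pt "-1 0 0 -8 0 0 0" --pt "-1 0 0 -14 0 0 0" --pt "-1 0 0 -14 0 0 0" --pt "-1 0 0 -14 0 0 0" --pt "-1 10 0 0 0 0 0" --pt "-1 20 0 0 0 0 0" --pt "-1 20 0 0 0 0 0" --pt "-1 20 0 0 0 0 0" --pt "-1 0 0 0 0 0 0"

```text
time: 42.65
tcp_pos: [0.6038, -0.1384, 0.3842]
orientation: [-0.024, 1.0, 0.001, -0.001]
wrist_force: [0.3, -0.6, -0.9]
finger_gap: 0.0394
grasp_force: 77.6
```

>>> servo_tool --pt "-1 23.2 40.7 0 0 0 0" --pt "-1 23.2 40.7 0 0 0 0" --pt "-1 23.2 40.7 0 0 0 0" --pt "-1 23.2 40.7 0 0 0 0" --pt "-1 23.2 40.7 0 0 0 0" --pt "-1 23.2 40.7 0 0 0 0" --pt "-1 23.2 40.7 0 0 0 0" --pt "-1 23.2 40.7 0 0 0 0.024" --pt "-1 0 0 0 0 0 0.024" --pt "-1 0 0 0 0 0 0"

```text
time: 43.9
tcp_pos: [0.404, 0.1779, 0.3863]
orientation: [-0.001, 1.0, 0.001, 0.001]
wrist_force: [0.8, -0.4, -2.7]
finger_gap: 0.0392
grasp_force: 77.7
```

>>> servo_tool --pt "-1 0 0 25 0 0 0" --pt "-1 0 0 30 0 0 0" --pt "-1 0 0 30 0 0 0" --pt "-1 0 0 30 0 0 0" --pt "-1 0 0 15 0 0 0" --pt "-1 0 0 6 0 0 0" --pt "-1 0 0 2 0 0 0" --pt "-1 0 0 1.5 0 0 0" --pt "-1 0 0 1.5 0 0 0" --pt "-1 0 0 0 0 0 0"

```text
time: 45.15
tcp_pos: [0.4033, 0.1781, 0.2441]
orientation: [-0.0, 1.0, 0.001, 0.0]
wrist_force: [0.4, -0.4, -2.8]
finger_gap: 0.0392
grasp_force: 77.7
```

>>> servo_tool --pt "-1 0 0 1.5 0 0 0" --pt "-1 0 0 1 0 0 0" --pt "-1 0 0 0 0 0 0"

```text
time: 45.52
tcp_pos: [0.4037, 0.1782, 0.2426]
orientation: [-0.0, 1.0, 0.001, 0.001]
wrist_force: [-0.5, -0.3, 10.5]
finger_gap: 0.0389
grasp_force: 79.3
```

Contact felt. Release, rise, and back off so the cameras see everything.

>>> servo_tool --pt "0.1 0 0 0 0 0 0" --pt "0.22 0 0 0 0 0 0" --pt "0.22 0 0 0 0 0 0" --pt "0.22 0 0 -15 0 0 0" --pt "0.22 0 0 -35 0 0 0" --pt "0.22 0 0 -50 0 0 0" --pt "0.6 0 0 -50 0 0 0" --pt "0.6 0 0 -50 0 0 0" --pt "0.6 10 -35 -15 0 0 0" --pt "0.6 10 -35 -15 0 0 0" --pt "0.6 10 -35 -15 0 0 0" --pt "0.6 10 -35 -15 0 0 0" --pt "0.6 10 -35 0 0 0 0" --pt "0.6 0 0 0 0 0 0" --pt "0.6 0 0 0 0 0 0"

```text
time: 47.4
tcp_pos: [0.3534, 0.0025, 0.5009]
orientation: [-0.0, 1.0, 0.001, -0.0]
wrist_force: [0.1, 0.4, -0.4]
finger_gap: 0.0681
grasp_force: 0.0
```

```bash
python3 - <<'E'
from h import *
st()
s=bot.snapshot('wrist');save(s,'w20.png',f=1.25)
w=bot.snapshot('scene');save(w,'s20.png',(170,90,320,220),2.4)
E
```

```text
t 47.4 tcp [0.3534 0.0025 0.5009] q [-0.     1.     0.001 -0.   ] gap 0.0681 F [ 0.1  0.4 -0.4] g 0.0
qpos [-0.204 -0.104 -0.439  1.237  0.003 -0.204]
[[-1.    -0.    -0.   ]
 [-0.     1.     0.003]
 [ 0.     0.003 -1.   ]]
```

View pics/w20.png

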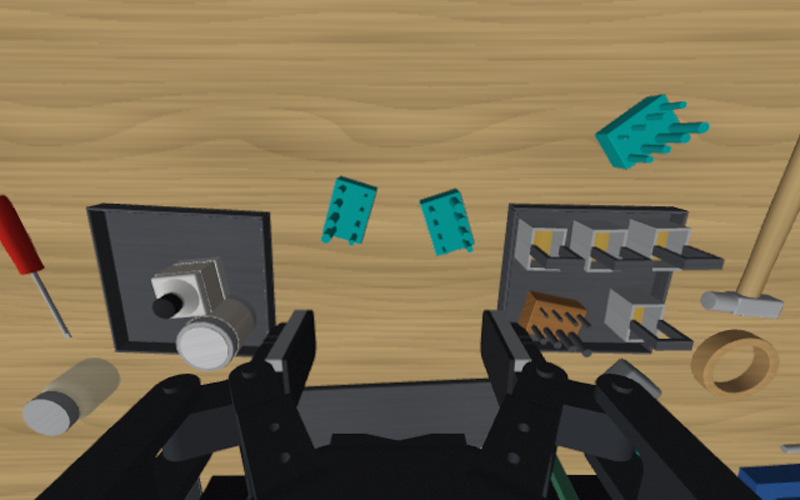

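View pics/s20.png

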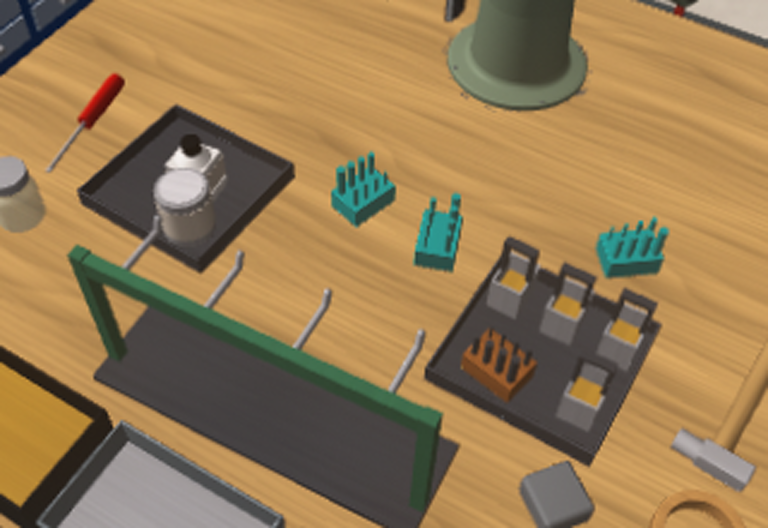

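The wrist view shows all four caddies upright in the left tray at (540,245), (598,245), (655,245) and (635,315), beside the block. The bottle was nudged but stands upright at (190,290) in the right tray next to the tin. The scene view agrees and shows empty hooks, so I'm handing in.

```bash
python3 -c "
from rig import bot
print(bot.finish_job())"
```

```text
the job is handed in; nothing more can be done
None
```

The job is handed in: the only bottle present stands upright in the right tray with the tin, and all four caddies stand upright in the left tray with the wooden drill-bit block. The bottle was nudged toward the tin during the run but was still upright in the last view.

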